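# Put the balance weights back in their rack in order of size

## Robot

A 6-joint arm with a two-finger parallel gripper is mounted at the origin on a cart in front of the work surface, level with it; the furniture and walls round the work are solid. World frame = base frame: x ahead of the robot, y to its left, z up, the work surface at z = 0. Lengths are in m, angles in rad, forces in N, time in s.
With the tool pointing down it reaches from about 0.275 to 0.85 m from the base axis. Payload 19 kg.
Tool frame: the origin (TCP) lies on the centre line of the jaws, within the pads' length; the fingertips stand 11 mm ahead of it and the grasp point (between the pads) lies 8 mm behind it; z points along the fingers, x is the direction in which the jaws open and shut, and the axes are right-handed (so a half turn about z gives the same grasp; the last joint's range is limited). The gripper opens to 85 mm and grips with 20 to 120 N. Pads are 22 mm wide; open, the fingers measure 114 mm over their backs; the gripper's body (76 mm by 85 mm) begins 54 mm behind the grasp point. The pads swing forward as they close: fully open they stand 13 mm farther back than shut.
Start: joints at [1.026, 0.15, 1.437, -0, 1.554, -0.134], TCP at [0.23, 0.527, 0.242] pointing down, gripper open.
Joint ranges: [-2.8, 2.8], [-0.68, 2.1], [0.12, 2.68], [-1.39, 4.53], [0.16, 2.79], [-2.81, 2.81]. Speed limits (rad/s): [1.89, 1.89, 2.22, 3.01, 3.01, 3.01].

## Interface

Orientations are given as a 3x3 rotation matrix whose columns are the frame's x, y, z axes.
In Python, from workcell import arm gives the robot as it stands. The module is installed in compiled form; this text tells all that it offers. Calls block until the motion is done:
- arm.goto(position, orientation): joint-space move of the TCP to a pose.
- arm.movel(position, ori=None, feed=0.15, contact_N=None): straight line of the TCP; ori=None keeps the orientation; feed is the mean speed in m/s. With contact_N (N) it stops when the force on the tool has changed by that much, and returns True; else False.
- arm.movej(angles): joint-space move.
- arm.gripper_to(opening, strength=None): opening from 0.0 (shut) to 1.0 (fully open); strength is the grip in N (None keeps the last); returns when the fingers have stopped.
- arm.wait(seconds).
- arm.inverse_kinematics(position, orientation): joint angles nearest the present ones, or None.
- arm.get_obs(): the state.
- arm.get_image(name): name is "scene" or "top" or "wrist"; returns the picture (384x512x3 uint8, blue, green, red); there is no depth.
- arm.get_calibration(name): a dict with "vertical_fov" (degrees; the focal length in pixels is half the picture's height over the tangent of half this angle, whatever the lens; pixels are square), "cx", "cy" (the principal point, pixels), "T" (4x4, takes a point from camera to world coordinates); the wrist camera has in their place "mount" (4x4, takes a point from camera to tool coordinates, whose origin is the TCP and whose axes are the tool frame's). Camera axes: x right, y down, z forward; pixel columns grow to the right and rows downward; lengths in m; the calibration is good to about 2 mm. A picture is of the moment at which its call begins: read the wrist's pose just before it. get_calibration takes no time and is no camera call.
A pose or a line that the arm cannot do raises arm.MotionError and nothing moves.
- arm.job_done(): hands the job in, once; it reports no verdict.
The state is a dict: "time": time; "joint_positions": joint angles; "dq": joint speeds; "joint_torque": joint torques, N m; "tool_pos": TCP position; "tcp_rot": TCP orientation; "wrist_force": force on the tool from outside, world axes, zero at the start; "wrist_torque": the same for the moment, N m; "gripper_width": opening from 0.0 (shut) to 1.0 (fully open).
Only numpy, scipy, OpenCV 4.12 (cv2) and the standard library are available. Lean on these libraries where they do the work, as an engineer would, in place of code of your own. Each camera call takes 0.05 s, during which the arm holds its last target.

## Task

Put the four brass weights that stand about on the bench back on the wooden rack, one upright in the middle of each round seat, in order of size: the largest in the seat next to the tall steel post, then smaller and smaller, to the smallest at the far end. Set each weight down and let go, do not drop or throw any, and leave the dish of cut stones where it is.

Things in the scene. Friction and masses are not known exactly. Their poses are not given: they have to be found in the camera images.
- weight_48: The largest brass balance weight, loose, standing upright on the bench: round body 48 mm across, straight-sided from the foot to 28 mm up, then a shoulder, neck and small knob; 45 mm high in all, about 500 g. Origin: centre of its underside, z up. Round, so its yaw means nothing. Grasp the straight body low down, from above.
- weight_40: The second largest brass balance weight, loose, standing upright on the bench: round body 40 mm across, straight-sided from the foot to 23 mm up, then a shoulder, neck and small knob; 37 mm high in all, about 300 g. Origin: centre of its underside, z up. Round, so its yaw means nothing. Grasp the straight body low down, from above.
- weight_32: The third largest brass balance weight, loose, standing upright on the bench: round body 32 mm across, straight-sided from the foot to 18 mm up, then a shoulder, neck and small knob; 30 mm high in all, about 160 g. Origin: centre of its underside, z up. Round, so its yaw means nothing. Grasp the straight body low down, from above.
- weight_25: The smallest brass balance weight, loose, standing upright on the bench: round body 25 mm across, straight-sided from the foot to 14 mm up, then a shoulder, neck and small knob; 23 mm high in all, about 75 g. Origin: centre of its underside, z up. Round, so its yaw means nothing. Grasp the straight body low down, from above.
- seat_a: One of the four equal seats in a row on the wooden weight rack, at the rack's left (+y) end: a round grey felt spot, 57 mm across with its thin brass rim, flush with the rack's flat top, 20 mm above the bench. Seats are 75 mm apart. Origin: centre of the spot, z up, y along the row from seat_d to seat_a. The rack (74 mm wide, 372 mm long) is fixed.
- seat_b: One of the four equal seats in a row on the wooden weight rack, next to seat_a: a round grey felt spot, 57 mm across with its thin brass rim, flush with the rack's flat top, 20 mm above the bench. Seats are 75 mm apart. Origin: centre of the spot, z up, y along the row from seat_d to seat_a. The rack (74 mm wide, 372 mm long) is fixed.
- seat_c: One of the four equal seats in a row on the wooden weight rack, next to seat_d: a round grey felt spot, 57 mm across with its thin brass rim, flush with the rack's flat top, 20 mm above the bench. Seats are 75 mm apart. Origin: centre of the spot, z up, y along the row from seat_d to seat_a. The rack (74 mm wide, 372 mm long) is fixed.
- seat_d: One of the four equal seats in a row on the wooden weight rack, at the rack's right (-y) end: a round grey felt spot, 57 mm across with its thin brass rim, flush with the rack's flat top, 20 mm above the bench. Seats are 75 mm apart. Origin: centre of the spot, z up, y along the row from seat_d to seat_a. The rack (74 mm wide, 372 mm long) is fixed.
- tall_post: Turned steel post, 42 mm high and 18 mm across, fixed on the rack's top beyond one end seat, 57 mm from that seat's centre; at the other end is only a 7 mm high steel stud, 18 mm across. Which end has the post differs. Origin: centre of its foot on the rack's top.
- stone_dish: Shallow round dish of cut stones, 52 mm across, 10 mm high, loose on the bench among the weights, to be left alone. Origin: centre of its underside. A small piece of chalk (13 x 21 x 10 mm), of no account, lies loose among the weights too. Fixed tins up to 50 mm high stand 25 mm or more to the right (-y) of the weights, so fingers that close along x have the most room.
Things that resemble listed ones, but are neither listed nor needed, are in the scene too. What is shaped like the weight_40 but blue or purple is not meant.

How it is judged:
At the end, for the whole second after the job is handed in: Each weight stands upright (within 7 degrees), released and at rest on the rack within 12 mm of the centre of its seat, in falling order of size from the end with the tall post; the dish of stones is within 30 mm of where it was (((horizontal distance between tall_post and seat_a below 0.1 m and horizontal distance between weight_48 and seat_a below 0.012 m and horizontal distance between weight_40 and seat_b below 0.012 m and horizontal distance between weight_32 and seat_c below 0.012 m and horizontal distance between weight_25 and seat_d below 0.012 m) or (horizontal distance between tall_post and seat_d below 0.1 m and horizontal distance between weight_48 and seat_d below 0.012 m and horizontal distance between weight_40 and seat_c below 0.012 m and horizontal distance between weight_32 and seat_b below 0.012 m and horizontal distance between weight_25 and seat_a below 0.012 m)) and height (world z) of weight_48 between 0.015 and 0.025 m and angle between each of weight_48, weight_40, weight_32, weight_25's own z axis and vertical below 0.12 rad and linear speed of each of weight_48, weight_40, weight_32, weight_25 below 0.02 m/s and contact force between each of weight_48, weight_40, weight_32, weight_25 and the fingers below 0.1 N and height (world z) of weight_40 between 0.015 and 0.025 m and height (world z) of weight_32 between 0.015 and 0.025 m and height (world z) of weight_25 between 0.015 and 0.025 m and distance of stone_dish from where it was at the start of the episode below 0.03 m); the robot touches nothing.
It fails at once if a weight is dropped or thrown from a height ((height (world z) of weight_48 above 0.05 m and contact force between the fingers and weight_48 below 0.05 N and linear speed of weight_48 above 0.3 m/s) or (height (world z) of weight_40 above 0.05 m and contact force between the fingers and weight_40 below 0.05 N and linear speed of weight_40 above 0.3 m/s) or (height (world z) of weight_32 above 0.05 m and contact force between the fingers and weight_32 below 0.05 N and linear speed of weight_32 above 0.3 m/s) or (height (world z) of weight_25 above 0.05 m and contact force between the fingers and weight_25 below 0.05 N and linear speed of weight_25 above 0.3 m/s)).
It fails at once if the dish of stones is pushed away or taken (distance of stone_dish from where it was at the start of the episode above 0.03 m).
It also fails if it takes over 93 s, if anything falls off the work surface, if the arm or the gripper's body presses on something with over 40 N, if the wrist force passes 120 N, or if a joint passes its speed limit or range.

## Working session

There is one attempt and no reset: what is moved stays moved. The work goes in short steps, each a Python script; the robot and the scene stay as the last script left them, time stands still between calls to the robot, and variables do not carry over. Pictures are saved under pics/ and viewed, and the job is handed in when it is done.

```bash
ls; mkdir -p pics
python3 - <<'E'
from workcell import arm
import cv2
for n in("scene","top","wrist"):
    cv2.imwrite(f"pics/{n}0.png",arm.get_image(n))
    c=arm.get_calibration(n);print(n,c)
o=arm.get_obs();print(o["time"],o["tool_pos"],o["tcp_rot"])
E
```

```text
pics
scene {'vertical_fov': 44.951313198656486, 'cx': 250.39893864910866, 'cy': 184.57488249052676, 'T': array([[-0.9232862 , -0.23681299,  0.30242719,  0.07227086],
       [-0.38392656,  0.59345917, -0.70739424,  1.10316916],
       [-0.01195805, -0.76923717, -0.63885146,  0.83469281],
       [ 0.        ,  0.        ,  0.        ,  1.        ]])}
top {'vertical_fov': 50.79075397315622, 'cx': 256.07317018504943, 'cy': 185.81162509410163, 'T': array([[-0.00626235, -0.99796867,  0.0633981 ,  0.39485565],
       [-0.99996854,  0.00655835,  0.00446191,  0.2334013 ],
       [-0.00486863, -0.06336816, -0.99797834,  1.08890592],
       [ 0.        ,  0.        ,  0.        ,  1.        ]])}
wrist {'vertical_fov': 64.6514010692819, 'cx': 258.9570662687482, 'cy': 190.7216989168429, 'mount': array([[ 9.99998103e-01, -1.82552488e-03, -6.78575488e-04,
        -3.93101015e-04],
       [ 1.94197189e-03,  9.61029121e-01,  2.76440332e-01,
        -6.98565120e-02],
       [ 1.47482101e-04, -2.76441125e-01,  9.61030844e-01,
        -1.30821808e-01],
       [ 0.00000000e+00,  0.00000000e+00,  0.00000000e+00,
         1.00000000e+00]])}
0.15 [0.22955359 0.52699908 0.24184298] [[ 3.99344866e-01  9.16800662e-01 -4.74054072e-04]
 [ 9.16800334e-01 -3.99345129e-01 -7.85028916e-04]
 [-9.09026214e-04 -1.21115664e-04 -9.99999580e-01]]
```

View pics/top0.png

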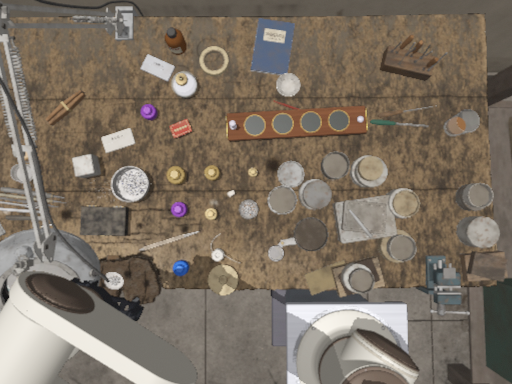

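View pics/scene0.png

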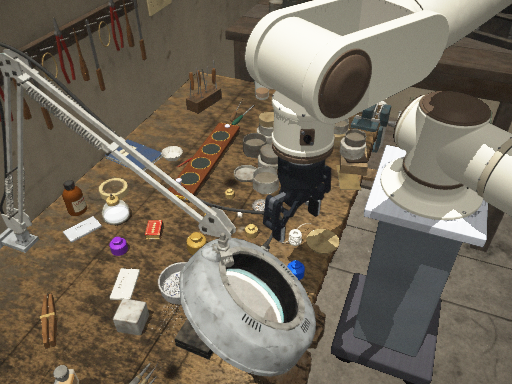

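View pics/wrist0.png

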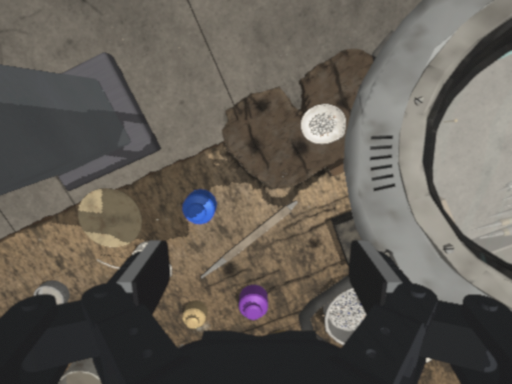

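Run:
```python
import cv2
a=cv2.imread("pics/top0.png")
cv2.imwrite("pics/c1.png",cv2.resize(a[150:250,150:270],None,fx=6,fy=6,interpolation=cv2.INTER_CUBIC))
cv2.imwrite("pics/c2.png",cv2.resize(a[95:150,218:378],None,fx=5,fy=5,interpolation=cv2.INTER_CUBIC))
```

```text
(no output)
```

View pics/c1.png

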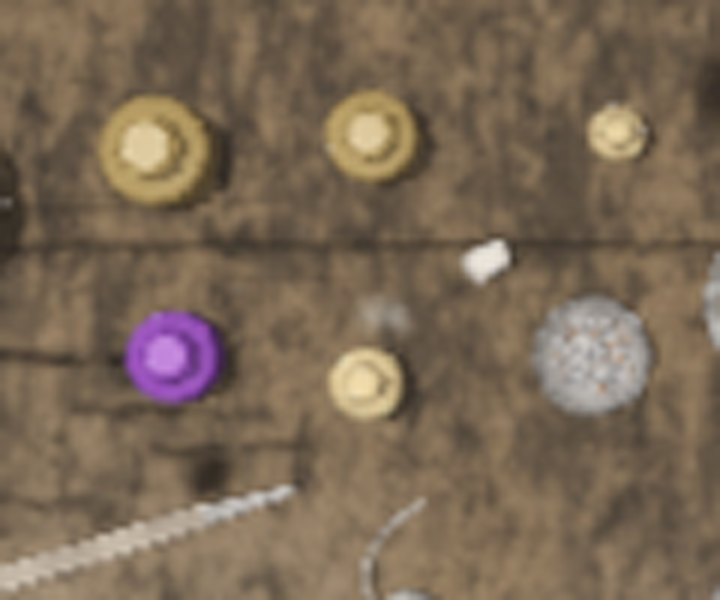

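View pics/c2.png

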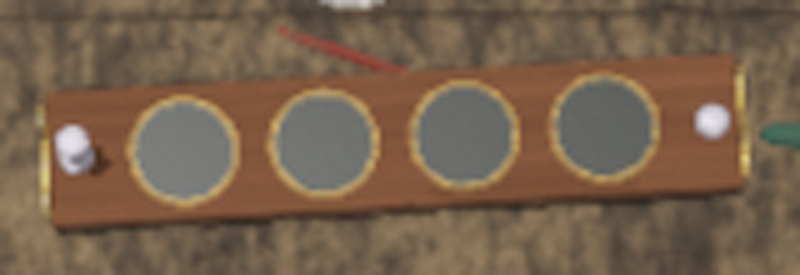

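```bash
cat > h.py <<'E'
from workcell import arm
import numpy as np, cv2
def ray(n,uv,z,pose=None):
    c=arm.get_calibration(n); f=192/np.tan(np.radians(c["vertical_fov"]/2))
    if "T" in c: T=c["T"]
    else:
        P=np.eye(4);P[:3,:3]=pose[1];P[:3,3]=pose[0];T=P@c["mount"]
    d=T[:3,:3]@np.array([(uv[0]-c["cx"])/f,(uv[1]-c["cy"])/f,1]);o=T[:3,3]
    return o+d*(z-o[2])/d[2]
def proj(n,p,pose=None):
    c=arm.get_calibration(n); f=192/np.tan(np.radians(c["vertical_fov"]/2))
    if "T" in c: T=c["T"]
    else:
        P=np.eye(4);P[:3,:3]=pose[1];P[:3,3]=pose[0];T=P@c["mount"]
    q=np.linalg.inv(T)@np.append(p,1);return q[:2]/q[2]*f+[c["cx"],c["cy"]]
E
python3 - <<'E'
from h import *
D=dict(w48=(155,151,.028),w40=(371,136,.023),w32=(366,383,.018),w25=(618,132,.014),dish=(593,355,.01),purple=(173,357,.023),chalk=(487,260,.01))
for k,(u,v,z) in D.items(): print(k,ray("top",((u+.5)/6-.5+150,(v+.5)/6-.5+150),z).round(4))
for k,(u,v,z) in dict(a=(184,150,.02),b=(324,142,.02),c=(465,134,.02),d=(605,127,.02),post=(80,160,.02)).items(): print(k,ray("top",((u+.5)/5-.5+218,(v+.5)/5-.5+95),z).round(4))
for R in(np.diag([1.,-1,-1]),np.diag([-1.,1,-1])):
    for p in((.46,.45,.2),(.46,.24,.2),(.37,.35,.2),(.6,.24,.2),(.6,.02,.2)):print(arm.inverse_kinematics(p,R))
E
```

```text
w48 [0.4929 0.4505 0.028 ]
w40 [0.4993 0.3562 0.023 ]
w32 [0.3906 0.3589 0.018 ]
w25 [0.5013 0.2473 0.014 ]
dish [0.4023 0.259  0.01  ]
purple [0.4025 0.4431 0.023 ]
chalk [0.4448 0.306  0.01  ]
a [0.6268 0.2416 0.02  ]
b [0.6306 0.1667 0.02  ]
c [0.6344 0.0913 0.02  ]
d [0.6376 0.0165 0.02  ]
post [0.6218 0.2973 0.02  ]
[ 6.54778242e-01  3.09068166e-01  1.32929180e+00 -4.44089210e-16
  1.50323269e+00  6.54778242e-01]
[ 3.32320228e-01  5.17789078e-02  1.63137929e+00 -4.44089210e-16
  1.45843446e+00  3.32320228e-01]
[ 6.06258868e-01  3.18022126e-02  1.65217254e+00 -4.44089210e-16
  1.45761790e+00  6.06258868e-01]
[ 2.61379804e-01  3.14696097e-01  1.32199242e+00 -4.44089210e-16
  1.50490414e+00  2.61379804e-01]
[-9.49594910e-02  2.20086321e-01  1.44084728e+00 -4.44089210e-16
  1.48065905e+00 -9.49594910e-02]
[ 6.54778242e-01  3.09068166e-01  1.32929180e+00 -4.44089210e-16
  1.50323269e+00 -2.48681441e+00]
[ 3.32320228e-01  5.17789078e-02  1.63137929e+00 -4.44089210e-16
  1.45843446e+00 -2.80927243e+00]
[ 6.06258868e-01  3.18022126e-02  1.65217254e+00 -4.44089210e-16
  1.45761790e+00 -2.53533379e+00]
None
None
```

Run:
```python
from h import *
R=np.diag([1.,-1,-1])
arm.goto([.45,.38,.25],R)
o=arm.get_obs();im=arm.get_image("wrist");P=(o["tool_pos"],o["tcp_rot"])
np.savez("p1.npz",p=P[0],r=P[1])
im=cv2.resize(im,None,fx=1.5,fy=1.5,interpolation=cv2.INTER_CUBIC)
cv2.imwrite("pics/w1.png",im)
for k,p in dict(w48=[.4929,.4505,.028],w40=[.4993,.3562,.023],w32=[.3906,.3589,.018],w25=[.5013,.2473,.014]).items(): print(k,(proj("wrist",p,P)+.5)*1.5-.5)
print(o["time"],o["tool_pos"],o["tcp_rot"])
```

```text
w48 [447.38767099 155.09680693]
w40 [450.29707907 275.87468057]
w32 [317.33647746 271.04590204]
w25 [446.61466604 390.65614333]
1.1833 [0.4493632  0.3805917  0.24996693] [[ 9.99996742e-01  2.53380537e-03 -3.08592878e-04]
 [ 2.53387147e-03 -9.99996767e-01  2.14002118e-04]
 [-3.08049641e-04 -2.14783356e-04 -9.99999929e-01]]
```

View pics/w1.png

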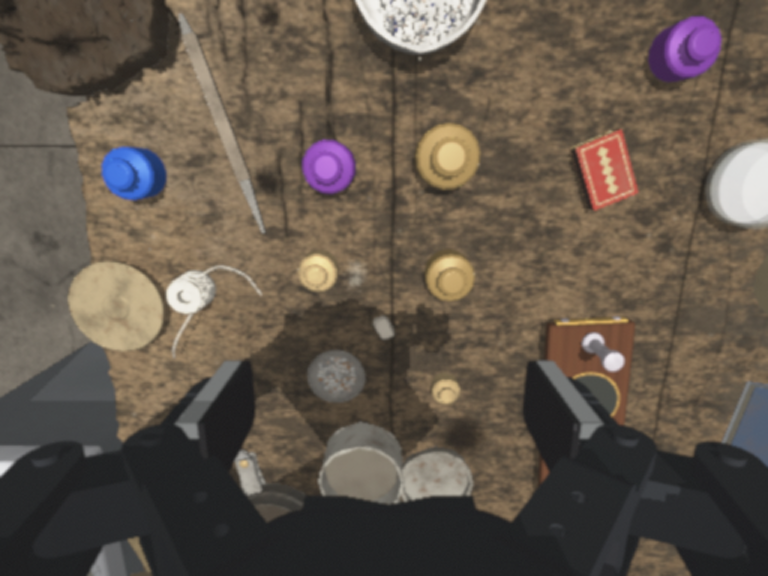

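```bash
cat >> h.py <<'E'
R=np.diag([1.,-1,-1])
def st(s):
    o=arm.get_obs();print(s,round(o["time"],2),o["tool_pos"].round(4),o["wrist_force"].round(1),"g",round(float(o["gripper_width"]),3))
def pick(x,y,z,op,N):
    arm.goto([x,y,.15],R);arm.gripper_to(op,N)
    arm.movel([x,y,.06],R,feed=.2)
    print("c",arm.movel([x,y,z],R,feed=.06,contact_N=8));st("down")
    arm.gripper_to(0,N);st("grip")
    arm.movel([x,y,z+.02],R,feed=.08);st("lift");arm.movel([x,y,.16],R,feed=.2);st("up")
def snap(n,s):
    im=arm.get_image(n);cv2.imwrite("pics/"+s,cv2.resize(im,None,fx=1.5,fy=1.5,interpolation=cv2.INTER_CUBIC))
def place(x,y,z,op):
    arm.movel([x,y,.16],R,feed=.25);arm.movel([x,y,z+.03],R,feed=.15);arm.wait(.2)
    st("pre");print("c",arm.movel([x,y,z+.014],R,feed=.02,contact_N=4));st("touch")
    arm.gripper_to(op);st("open");arm.movel([x,y,z+.06],R,feed=.08);arm.movel([x,y,.16],R,feed=.25);st("off")
E
python3 - <<'E'
from h import *
pick(.4929,.4505,.016,1.0,70)
snap("wrist","w2.png")
E
```

```text
c False
down 3.52 [0.4931 0.4506 0.0163] [-0.3 -0.1  0.5] g 1.001
grip 3.98 [0.4932 0.4507 0.0168] [-1.  -1.8  7.8] g 0.535
lift 4.38 [0.493  0.4506 0.0366] [ 0.3 -0.1 -4.8] g 0.531
up 5.15 [0.4924 0.4502 0.1584] [-0.8 -0.2 -6.1] g 0.536
```

View pics/w2.png

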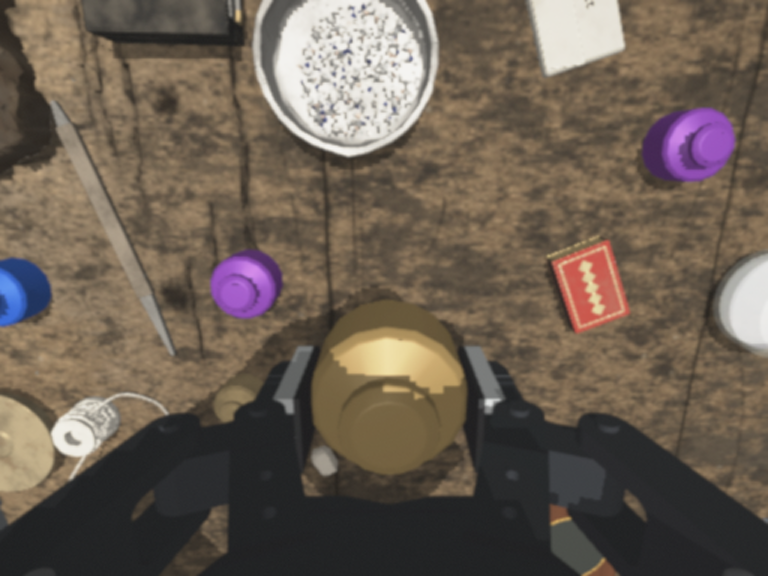

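Run:
```python
from h import *
place(.6268,.2416,.016,1.0)
snap("wrist","w3.png")
```

```text
pre 7.45 [0.6272 0.2417 0.047 ] [-0.2 -0.3 -4. ] g 0.536
c True
touch 7.97 [0.6268 0.2416 0.0369] [-1.7 -1.   6.7] g 0.534
open 8.45 [0.6262 0.2414 0.0359] [-0.3 -0.5 -0.6] g 0.998
off 9.58 [0.6268 0.2416 0.1602] [-0.   0.4 -1.2] g 1.002
```

View pics/w3.png

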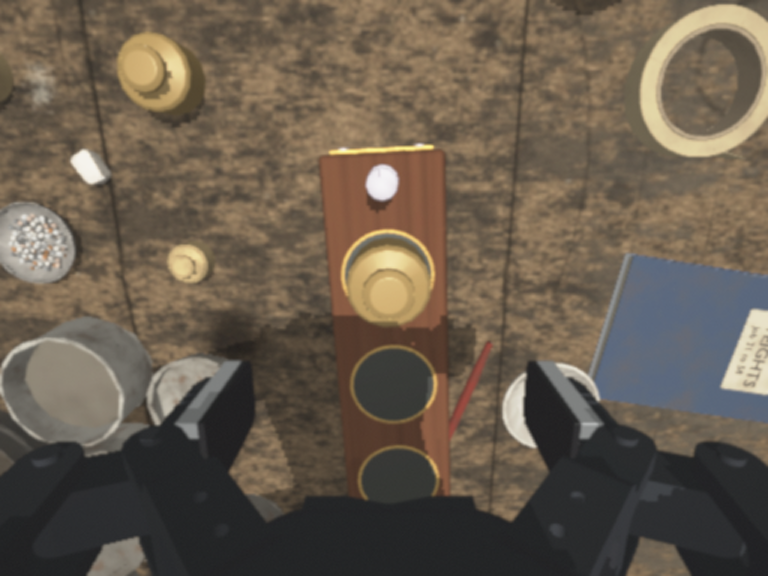

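Run:
```python
from h import *
pick(.4993,.3562,.015,1.0,60)
snap("wrist","w4.png")
if .4<arm.get_obs()["gripper_width"]<.55: place(.6306,.1667,.015,1.0)
```

```text
c False
down 12.07 [0.4995 0.3563 0.0153] [ 0.2 -0.  -0.2] g 0.999
grip 12.59 [0.4995 0.3563 0.0156] [-0.7 -1.9  7.4] g 0.442
lift 12.99 [0.4995 0.3563 0.0356] [-0.2 -0.  -2.7] g 0.442
up 13.77 [0.4988 0.3559 0.1585] [-0.8 -0.8 -3.1] g 0.441
pre 16.01 [0.631  0.1668 0.046 ] [ 0.2 -0.1 -2.6] g 0.442
c True
touch 16.54 [0.6306 0.1667 0.0357] [-2.1 -0.2  8.7] g 0.443
open 17.07 [0.6302 0.1666 0.035 ] [-0.3  0.4  0.1] g 1.0
off 18.22 [0.6306 0.1667 0.1602] [-0.5  0.5  0.4] g 0.999
```

Run:
```python
from h import *
pick(.3906,.3589,.0145,.9,50)
snap("wrist","w5.png")
if .3<arm.get_obs()["gripper_width"]<.45: place(.6344,.0913,.0145,.9)
```

```text
c False
down 21.16 [0.3908 0.359  0.0148] [0.9 0.  0.5] g 0.897
grip 21.65 [0.3907 0.359  0.015 ] [-1.9 -1.7  5.6] g 0.35
lift 22.05 [0.3908 0.359  0.0349] [ 0.8  0.3 -1.5] g 0.349
up 22.82 [0.3902 0.3586 0.1585] [ 0.1 -0.5 -2.1] g 0.345
pre 25.59 [0.6348 0.0913 0.0454] [ 0.6  0.3 -2.3] g 0.347
c True
touch 26.12 [0.6344 0.0913 0.035 ] [-0.4 -0.4  6.1] g 0.344
open 26.64 [0.634  0.0913 0.0345] [-0.3  0.3 -0. ] g 0.901
off 27.78 [0.6344 0.0913 0.1602] [-0.5  0.6 -0.7] g 0.901
```

Run:
```python
from h import *
pick(.5013,.2473,.0135,.8,40)
snap("wrist","w6.png")
```

```text
c False
down 30.4 [0.5015 0.2474 0.0138] [ 0.2 -0.2  0.1] g 0.805
grip 30.88 [0.5015 0.2473 0.0139] [-2.7 -0.1  5.9] g 0.261
lift 31.27 [0.5016 0.2474 0.0342] [ 0.2 -0.2 -1.7] g 0.269
up 32.06 [0.5008 0.2471 0.1586] [ 0.5 -0.6 -2. ] g 0.268
```

View pics/w6.png

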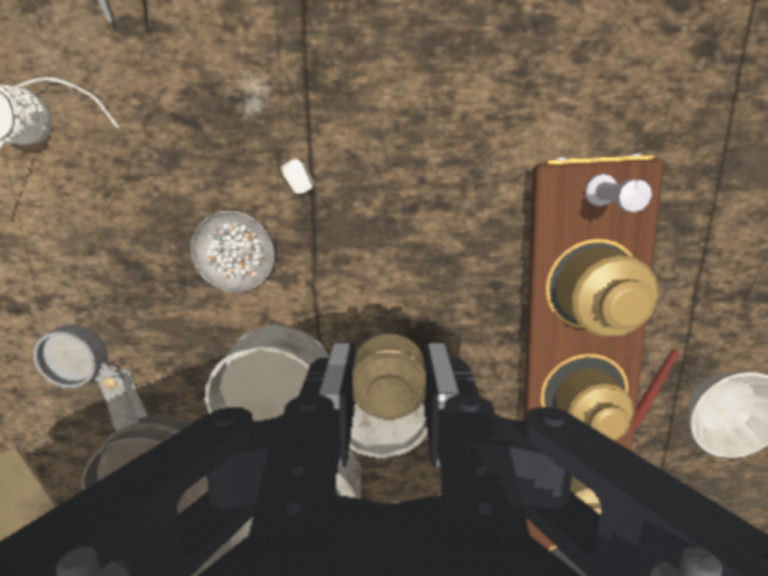

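The smallest weight is held upright between the pads at about (390,380), and weights 48 and 40 stand on their seats. I'll place it, then check all four from the top camera.

Run:
```python
from h import *
place(.6376,.0165,.0135,.8)
arm.goto([.40,.15,.28],R);st("clear")
a=arm.get_image("top")
cv2.imwrite("pics/t2.png",cv2.resize(a[95:150,218:378],None,fx=5,fy=5,interpolation=cv2.INTER_CUBIC))
cv2.imwrite("pics/t2f.png",a)
for k,p in dict(a=[.6268,.2416,.048],b=[.6306,.1667,.043],c=[.6344,.0913,.038],d=[.6376,.0165,.034],dish=[.4023,.259,.01]).items():
    u=proj("top",p);print(k,u.round(1),(u+.5-[218,95])*5-.5)
```

```text
pre 34.46 [0.638  0.0165 0.0444] [-0.2  0.1 -0.8] g 0.27
c True
touch 35.0 [0.6376 0.0165 0.0339] [-0.8  0.   8.1] g 0.267
open 35.5 [0.6373 0.0165 0.0334] [0.4 0.1 0.6] g 0.801
off 36.65 [0.6376 0.0165 0.1601] [ 0.1 -0.6 -0.5] g 0.798
clear 37.79 [0.4006 0.1497 0.2793] [ 0.8 -0.5 -0.1] g 0.802
a [254.3 122.3] [183.56888801 138.47492391]
b [282.9 121.1] [326.70452633 132.36573511]
c [311.5 119.9] [469.47331593 126.30588335]
d [339.6 118.8] [610.20014669 120.99844066]
dish [248.4 208.8] [154.08939054 570.75946635]
```

View pics/t2.png

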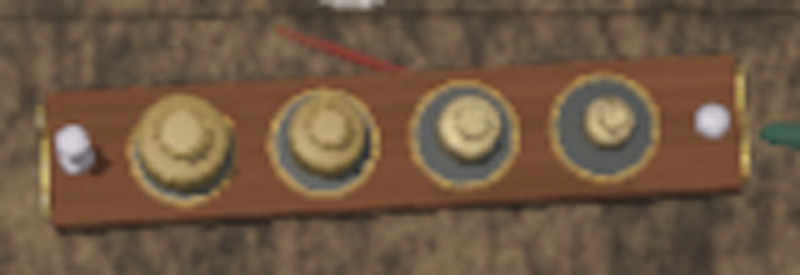

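View pics/t2f.png

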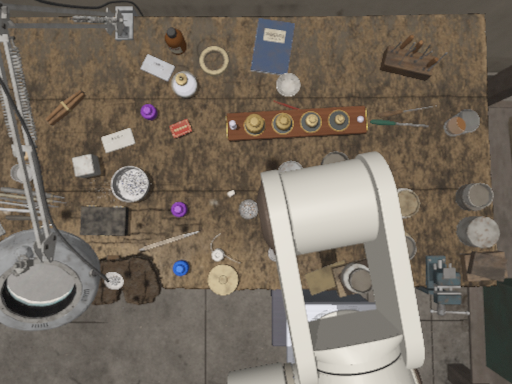

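Run:
```python
from h import *
arm.wait(.5);arm.job_done();st("done")
```

```text
the job is handed in; nothing more can be done
the job is handed in; nothing more can be done
```

All four brass weights are on the rack in order of size. The largest is on seat_a, next to the tall post at the left (+y) end, then the 40, 32 and 25 mm weights on seats b, c and d.

- **Handling:** Each weight was gripped low, lifted, lowered until it touched the seat and then released.
- **Final look (top camera):** Every weight stands upright. Their centres are within about 2 mm of where I expected them on the seats; the limit is 12 mm.
- **Dish:** It sits at the same pixel as at the start, about (248, 209).
- **Arm:** It was clear of everything at about 38 s of the 93 s allowed, and I then handed the job in.

No check failed or disagreed. The hand-in gives no verdict, so I can't confirm the official result.

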